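# Clip the ink scrapers onto the rail in size order

### The job

The print corner's clip rail holds the narrowest and the widest ink scraper in its two end places. Press the two loose scrapers by their handles fully down into the spring clips of the two empty middle places, so that all four blades go in order of width along the rail, and let go of them.

Things in the scene. Friction and masses are not known exactly. Their poses are not given: they have to be found in the camera images.
- rail: fixed clip rail: two brown wooden bars along y, 336 mm long, 16 wide, 26 high, at x = -38 and +38 mm, joined by crosspieces at the ends. Origin: centre of its underside, on the table; z up. Four places for scrapers at y = -127.5, -42.5, 42.5, 127.5 mm, x = 0; a scraper lies across both bars, along x, either way round, its handle's middle at x = 0.
- place_right (a point): empty middle place of the rail, -y side: where the handle's middle comes to rest, 37 mm up; x across the bars, y along them. Here each bar has a clip: two sprung steel leaves to 31 mm above the bar, lips 16 mm apart, mouth 38 mm. A handle pressed straight down (5 to 10 N) clicks past the lips onto the bars. 60 mm clear between the bars (x) for fingers, down to the table.
- place_left (a point): empty middle place of the rail, +y side: where the handle's middle comes to rest, 37 mm up; x across the bars, y along them. Here each bar has a clip: two sprung steel leaves to 31 mm above the bar, lips 16 mm apart, mouth 38 mm. A handle pressed straight down (5 to 10 N) clicks past the lips onto the bars. 60 mm clear between the bars (x) for fingers, down to the table.
- scraper_w14_mid (a point): middle of the handle, half-way up (11 mm over its underside), of the narrowest ink scraper: wooden octagonal handle 124 mm long, 22 mm across flats (side flats upright), 18 mm ferrule, flat steel blade 54 mm long, 3 mm thick, 14 mm wide. x along the handle to the blade, z up. 65 g, balances 5 mm bladewards. Starts clipped in an end place of the rail, which end varies.
- scraper_w32_mid (a point): middle of the handle, half-way up (11 mm over its underside), of the second narrowest ink scraper: wooden octagonal handle 124 mm long, 22 mm across flats (side flats upright), 18 mm ferrule, flat steel blade 54 mm long, 3 mm thick, 32 mm wide. x along the handle to the blade, z up. 60 to 98 g, balances 8 mm bladewards. Starts loose on the table.
- scraper_w56_mid (a point): middle of the handle, half-way up (11 mm over its underside), of the second widest ink scraper: wooden octagonal handle 124 mm long, 22 mm across flats (side flats upright), 18 mm ferrule, flat steel blade 54 mm long, 3 mm thick, 56 mm wide. x along the handle to the blade, z up. 70 to 115 g, balances 11 mm bladewards. Starts loose on the table.
- scraper_w80_mid (a point): middle of the handle, half-way up (11 mm over its underside), of the widest ink scraper: wooden octagonal handle 124 mm long, 22 mm across flats (side flats upright), 18 mm ferrule, flat steel blade 54 mm long, 3 mm thick, 80 mm wide. x along the handle to the blade, z up. 100 g, balances 14 mm bladewards. Starts clipped in an end place of the rail, which end varies.

How it is judged:
By the outcome, as a careful person would: the job done as asked, in the order asked, and still so for the second after the job is handed in, with the robot touching nothing.
It also fails if it takes over 72 s, if anything falls off the work surface, if the arm or the gripper's body presses on something with over 40 N, if the wrist force passes 120 N, or if a joint passes its speed limit or range.

### The arm

A 6-joint arm with a two-finger parallel gripper is mounted at the origin on the work surface. World frame = base frame: x ahead of the robot, y to its left, z up, the work surface at z = 0. Lengths are in m, angles in rad, forces in N, time in s.
With the tool pointing down it reaches from about 0.375 to 0.75 m from the base axis. Payload 9 kg.
Tool frame: the origin (TCP) lies at the very end of the fingers, on their centre line; the grasp point (between the pads) lies 19 mm behind it (arm.grasp_offset is the distance from the TCP to the grasp point, in m); z points along the fingers, y is the line along which they close (so a half turn about z gives the same grasp; the last joint's range is limited). The gripper opens to 85 mm and grips with 20 to 120 N. Pads are 22 mm wide; open, the fingers measure 114 mm over their backs; the gripper's body (76 mm by 85 mm) begins 54 mm behind the grasp point. The pads swing forward as they close: fully open they stand 13 mm farther back than shut.
Start: joints at [0.986, 0.104, 0.097, 1.564, 0, 1.353], TCP at [0.215, 0.56, 0.231] pointing down, gripper open.
Joint ranges: [-2.99, 2.99], [-0.84, 1.86], [-1.1, 1.16], [-1.84, 2.11], [-1.51, 1.56], [-3.14, 3.14]. Speed limits (rad/s): [2.22, 2.22, 2.57, 3.14, 3.14, 3.14].

### API

Orientations are given as a unit quaternion [w, x, y, z].
In Python, from rig import arm gives the robot as it stands. The module is installed in compiled form; this text tells all that it offers.
- The arm moves only by the tool apply_moves, never from a script. Its argument "deltas" is a list of rows, each a list of 3 entries, a list of its own where there are three numbers: the opening in per cent of the stroke, from 0 (shut) to 100 (fully open), then the shift along the tool's x, y, z in mm, then the turn, a rotation vector about the tool's x, y, z in rad. A call has 1 to 20 rows; each row is the pose to reach, as a shift and turn from the pose commanded when the call began, along the tool's axes at that moment; what a row does not reach only later rows make up. A row lasts 1/10 s, in which the tool goes at most 50 mm and 8.59 degrees, less where a joint would pass 70% of its speed; a pose out of reach is approached as far as the arm can. A call with a gripper value outside its range is refused whole. The fingers move at their own pace and stop on an object; the grip force is fixed at half the most. Time passes only in rows, so rows that repeat a pose let the fingers close. It gives the time, the measured TCP pose, the force, the opening and the grip force at its end, in the units of the state.
- arm.observe(): the state, without advancing time (a new reading comes with each control period).
- arm.snapshot(name): name is "scene" or "top" or "wrist"; returns a dict with "color" (420x560x3 uint8, red, green, blue), "z_map" (420x560 float32, m along the optical axis (not along the pixel's ray), 0 where there is no reading), "K" (3x3 intrinsics, pixels), "xyz" and "rotation" of the camera in the world; the wrist camera has in their place "tool_from_camera" (4x4, takes a point from camera to tool coordinates, whose origin is the TCP and whose axes are the flange's). Camera axes: x right, y down, z forward; pixel columns grow to the right and rows downward; lengths in m; the calibration is good to about 2 mm. A picture is of the moment at which its call begins: read the wrist's pose just before it.
- arm.close_job(): hands the job in; it is judged then, once.
The state is a dict: "clock": time; "joint_positions": joint angles; "qvel": joint speeds; "joint_torque": joint torques, N m; "tool_pos": TCP position; "eef_rot": TCP orientation; "contact_force": force on the tool from outside, world axes, zero at the start; "torque": the same for the moment, N m; "finger_gap": opening from 0.0 (shut) to 1.0 (fully open); "finger_force": force on a finger pad.
Only numpy, scipy, OpenCV 4.12 (cv2) and the standard library are available. Lean on these libraries where they do the work, as an engineer would, in place of code of your own. Each camera call takes 0.05 s, during which the arm holds its last target. There are 200 camera calls.

## Working session

There is one attempt and no reset: what is moved stays moved. The work goes in short steps, Python scripts to look and compute and a tool call to move; the robot and the scene stay as the last step left them, time stands still between calls to the robot, and variables do not carry over. Pictures are saved under pics/ and viewed, at most 10 in all, crops included, and the job is handed in when it is done.

Besides the shell and the picture viewer there is one more tool, called after "Emit:" as a command line: name --argument value ..., lists and objects as JSON in quotes. apply_moves: Moves the arm, as the interface text tells. Its arguments: {"type":"object","properties":{"deltas":{"type":"array"}},"required":["deltas"]}

```bash
mkdir -p pics; cat > h.py <<'E'
import numpy as np, cv2
from rig import arm
from scipy.spatial.transform import Rotation as R
def q2R(q): return R.from_quat([q[1],q[2],q[3],q[0]]).as_matrix()
def cloud(s,T=None):
    z=s["z_map"];v,u=np.mgrid[:z.shape[0],:z.shape[1]];K=s["K"]
    p=np.stack([(u-K[0,2])/K[0,0]*z,(v-K[1,2])/K[1,1]*z,z],-1)
    if T is None: 
        Rm=np.array(s["rotation"]); Rm=Rm if Rm.shape==(3,3) else q2R(Rm)
        return p@Rm.T+np.array(s["xyz"])
    return p@T[:3,:3].T+T[:3,3]
E
python3 - <<'E'
from h import *
o=arm.observe();print(o, arm.grasp_offset)
for n in("top","scene"):
    s=arm.snapshot(n);cv2.imwrite(f"pics/{n}0.png",s["color"][...,::-1]);np.savez(f"{n}0.npz",p=cloud(s),c=s["color"],z=s["z_map"])
    print(s["xyz"],s["rotation"],s["K"])
E
```

```text
{'clock': 0.0, 'joint_positions': array([9.86290964e-01, 1.04727098e-01, 9.64447091e-02, 1.56391201e+00,
       6.64652487e-06, 1.35311785e+00]), 'qvel': array([ 0.00192449,  0.00098325, -0.00097314,  0.00023122, -0.00066945,
        0.00048864]), 'joint_torque': array([ 6.03788867e-04, -5.56931269e+01,  5.03648901e+01,  1.71375013e-02,
       -3.53124669e-04,  1.90525714e-05]), 'tool_pos': array([0.21497314, 0.55979292, 0.23049254]), 'eef_rot': array([-2.75978905e-04,  1.82386777e-01,  9.83226614e-01, -6.42257516e-04]), 'contact_force': array([ 0.73748258, -0.16681561,  0.01556332]), 'torque': array([-0.00939873,  0.02033715, -0.02632186]), 'finger_force': 0.0, 'finger_gap': 0.9979438787166642} 0.0187
[ 0.38355647 -0.00405992  1.22442173] [-0.04759596  0.71269223 -0.6984818   0.0439043 ] [[515.71350145   0.         274.80465575]
 [  0.         515.71350145 201.54511908]
 [  0.           0.           1.        ]]
[ 0.97482204 -0.70765101  0.68930203] [-0.42993589  0.85988541  0.24316126 -0.12893724] [[442.99118754   0.         283.53456821]
 [  0.         442.99118754 207.19433787]
 [  0.           0.           1.        ]]
```

View pics/top0.png

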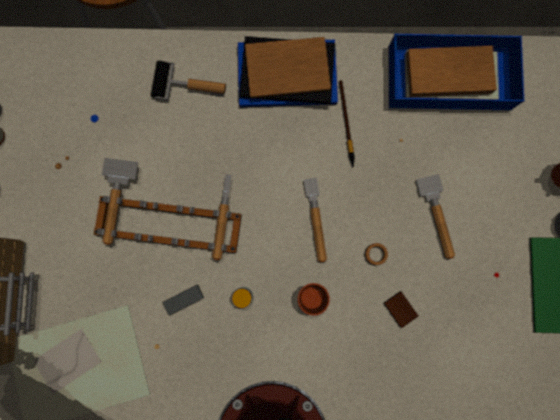

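View pics/scene0.png

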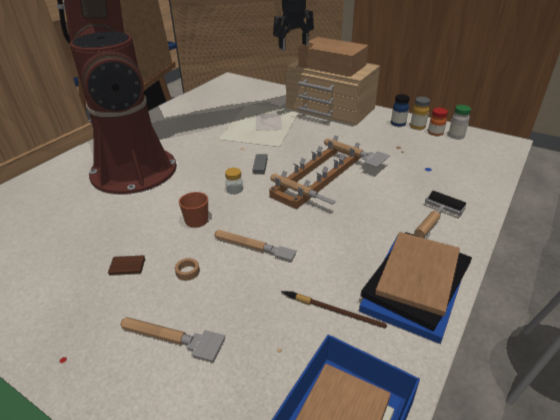

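The top view shows the rail at about (168,225). The widest scraper is clipped at its left (+y) end (115,200) and the narrowest at its right end (223,217). The loose w32 is at (316,220) and the loose w56 at (438,217), so w56 goes to place_left and w32 to place_right.

```bash
python3 - <<'E'
from h import *
d=np.load("top0.npz");p=d["p"];c=d["c"]
hsv=cv2.cvtColor(c,cv2.COLOR_RGB2HSV)
wood=(hsv[...,1]>100)&(hsv[...,0]<22)
def pca(m,name):
    q=p[m];ctr=q.mean(0)
    r=cv2.minAreaRect((q[:,:2]*1000).astype(np.float32))
    print(name,m.sum(),ctr.round(4),"rect c",np.round(r[0],1),"size",np.round(r[1],1),"ang",round(r[2],2),"z",np.percentile(q[:,2],[5,50,95]).round(4))
    cv=np.cov(q[:,:2].T);w,V=np.linalg.eigh(cv);a=V[:,1];print("   axis deg",np.degrees(np.arctan2(a[1],a[0])).round(2))
def box(x0,x1,y0,y1):
    m=np.zeros(wood.shape,bool);m[y0:y1,x0:x1]=1;return m
tbl=p[box(260,300,130,280)][:,2];print("table z",np.median(tbl))
z=p[...,2]
pca(box(300,335,190,270)&wood&(z>.008),"w32 handle")
pca(box(300,335,170,202)&(z>.003)&(hsv[...,1]<60),"w32 blade")
pca(box(420,465,190,265)&wood&(z>.008),"w56 handle")
pca(box(410,450,170,200)&(z>.003)&(hsv[...,1]<60),"w56 blade")
pca(box(95,130,180,250)&wood&(z>.038),"w80 handle")
pca(box(205,235,195,265)&wood&(z>.038),"w14 handle")
rail=box(90,250,190,260)&wood&(z>.015)&(z<.034)
pca(rail,"rail")
big=cv2.resize(c[150:270,90:250],None,fx=5,fy=5,interpolation=cv2.INTER_CUBIC);cv2.imwrite("pics/rail.png",big[...,::-1])
# other things' heights
for n,b in dict(cup=(298,330,283,316),ring=(362,390,240,268)).items():print(n,p[box(*b)][:,2].max(),p[box(*b)][:,:2].mean(0))
E
```

```text
table z -0.0007380975504931442
w32 handle 505 [ 0.465  -0.0982  0.0243] rect c [438.2 -83.7] size [ 89.  171.4] ang 61.9 z [0.0143 0.0198 0.0243]
   axis deg -172.14
w32 blade 331 [ 0.5756 -0.0829  0.0146] rect c [497.3 -70.7] size [ 81.6 250.7] ang 77.7 z [0.0038 0.0113 0.0161]
   axis deg 170.6
w56 handle 543 [ 0.4769 -0.387   0.0277] rect c [ 462.9 -205.8] size [125.3 415. ] ang 4.66 z [0.012  0.0192 0.0246]
   axis deg -156.06
w56 blade 550 [ 0.5835 -0.361   0.0202] rect c [ 520.7 -200.6] size [ 91.  470.6] ang 23.97 z [0.0045 0.0116 0.0161]
   axis deg 118.57
w80 handle 506 [0.4949 0.3792 0.0503] rect c [418.4 215. ] size [425.9 124.2] ang 64.7 z [0.0402 0.0459 0.0503]
   axis deg -177.06
w14 handle 491 [0.4655 0.1278 0.0506] rect c [428.5  97. ] size [197.6  99.4] ang 39.29 z [0.0409 0.046  0.0502]
   axis deg 175.69
rail 1550 [0.4828 0.2498 0.0242] rect c [479.5 256. ] size [336.4 120.3] ang 83.97 z [0.019  0.0244 0.0288]
   axis deg 83.73
cup 1.2244217346869282 [ 0.31656831 -0.08944417]
ring 1.2244217346869282 [ 0.42359025 -0.2341905 ]
```

View pics/rail.png

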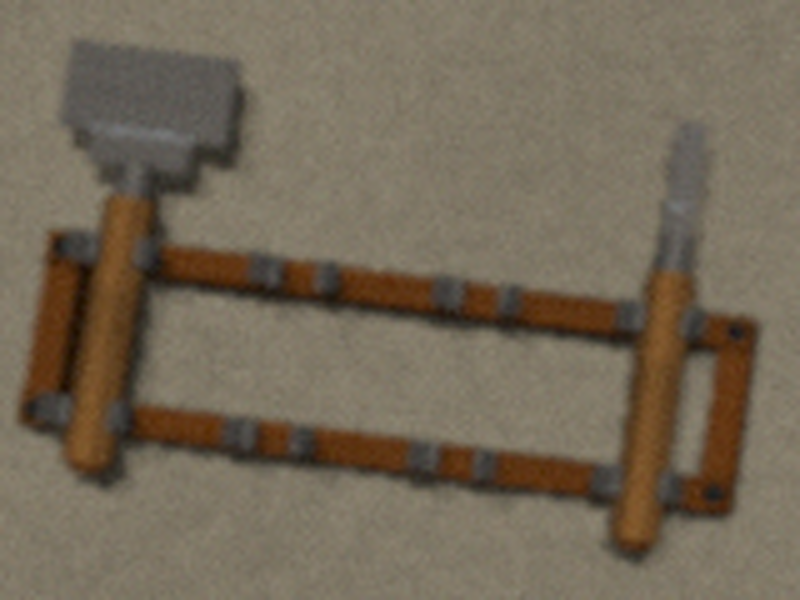

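```bash
cat >> h.py <<'E'
def rect(q,name=""):
    (c,s,a)=cv2.minAreaRect((q[:,:2]*1000).astype(np.float32))
    if s[0]<s[1]: a+=90
    a=(a+90)%180-90
    print(name,len(q),"rect c",np.round(c,1),"size",np.round(sorted(s),1),"long-axis deg",round(a,2),"mean",(q.mean(0)*1000).round(1),"zpct",np.percentile(q[:,2],[5,50,95]).round(4))
    cv=np.cov(q[:,:2].T);a=np.linalg.eigh(cv)[1][:,1];print("   pca",np.degrees(np.arctan(a[1]/a[0])).round(2))
E
python3 - <<'E'
from h import *
d=np.load("top0.npz");p=d["p"];c=d["c"];ok=(d["z"]>.5)
hsv=cv2.cvtColor(c,cv2.COLOR_RGB2HSV)
wood=(hsv[...,1]>100)&(hsv[...,0]<22)&ok;z=p[...,2]
def box(x0,x1,y0,y1):
    m=np.zeros(wood.shape,bool);m[y0:y1,x0:x1]=1;return m
for n,b,lo,hi in [("w32",(300,335,190,270),.008,.05),("w56",(420,465,190,265),.008,.05),("w80",(95,130,180,250),.038,.08),("w14",(205,235,195,265),.038,.08),("rail",(90,250,190,260),.015,.034)]:
    rect(p[box(*b)&wood&(z>lo)&(z<hi)],n)
for n,b in dict(w32b=(300,335,172,202),w56b=(410,450,170,200)).items(): rect(p[box(*b)&(hsv[...,1]<70)&ok&(z>.006)&(z<.05)],n)
cl=box(135,205,195,255)&ok&(hsv[...,1]<90)&(z>.035)&(z<.07)
n,l,st,ce=cv2.connectedComponentsWithStats(cl.astype(np.uint8))
for i in range(1,n):
    if st[i,4]>4:print("clip",(p[l==i].mean(0)*1000).round(1),st[i,4])
for n,b in dict(cup=(290,335,275,320),ring=(360,390,240,268),wrist=(0,100,350,420)).items():print(n,np.max(z[box(*b)&ok]))
E
```

```text
w32 503 rect c [465.7 -98.9] size [ 22.3 127.2] long-axis deg 8.99 mean [465.3 -98.6  19.5] zpct [0.0142 0.0198 0.0242]
   pca 9.12
w56 539 rect c [ 478.  -391.5] size [ 24.2 127.6] long-axis deg 14.78 mean [ 477.6 -389.9   18.9] zpct [0.012  0.0192 0.0245]
   pca 14.82
w80 504 rect c [496.8 385.5] size [ 33.2 129.1] long-axis deg -7.26 mean [495.3 380.7  45.6] zpct [0.0402 0.0459 0.0501]
   pca -6.06
w14 489 rect c [466.3 133.5] size [ 31.8 127.9] long-axis deg -6.52 mean [465.8 128.3  45.8] zpct [0.0409 0.046  0.0501]
   pca -6.12
rail 1550 rect c [479.5 256. ] size [120.3 336.4] long-axis deg 83.97 mean [482.8 249.8  24.2] zpct [0.019  0.0244 0.0288]
   pca 83.73
w32b 290 rect c [574.  -83.9] size [57.9 63.2] long-axis deg 20.83 mean [574.2 -81.6  11.8] zpct [0.0077 0.0117 0.0164]
   pca 9.02
w56b 505 rect c [ 581.2 -364. ] size [57.2 58.9] long-axis deg 14.05 mean [ 584.4 -363.4   11.9] zpct [0.0082 0.0119 0.016 ]
   pca 51.39
clip [526.8 307.5  49.7] 36
clip [523.6 279.5  49.8] 23
clip [517.6 222.7  49.6] 34
clip [514.3 194.2  51.8] 23
clip [451.2 315.4  49.5] 36
clip [448.1 287.1  51.1] 22
clip [442.2 230.8  49.1] 34
clip [438.5 202.4  50.8] 24
cup 0.0687740937617567
ring 0.025404823440614566
wrist 0.08010701853768265
```

```bash
cat >> h.py <<'E'
def go(*wps):
    "wps: (x,y,z mm, psi deg of tool y). prints shift (tool mm) and turn"
    o=arm.observe();Rm=q2R(o["eef_rot"]);t=np.array(o["tool_pos"])*1000
    print("t",round(o["clock"],2),"tcp",t.round(1),"psi",np.degrees(np.arctan2(Rm[1,1],Rm[0,1])).round(2),"q",np.round(o["joint_positions"],2))
    for x,y,z,ps in wps:
        a=np.radians(ps);yt=np.array([np.cos(a),np.sin(a),0]);zt=np.array([0,0,-1.]);G=np.stack([np.cross(yt,zt),yt,zt],1)
        print("shift",(Rm.T@(np.array([x,y,z])-t)).round(1),"turn",R.from_matrix(Rm.T@G).as_rotvec().round(4))
E
python3 -c "
from h import *
go((450,150,210,90),(478,-391,200,104.8))"
```

```text
t 0.1 tcp [215.  559.8 230.6] psi 68.99 q [0.99 0.1  0.1  1.56 0.   1.35]
shift [-366.3 -298.3   20.9] turn [-0.0011 -0.0005 -0.3668]
shift [-586.5 -793.2   31.4] turn [-1.000e-03 -6.000e-04 -6.251e-01]
```

Emit:
apply_moves --deltas '[[100,[-366,-298,21],[0,0,-0.367]],[100,[-366,-298,21],[0,0,-0.367]],[100,[-366,-298,21],[0,0,-0.367]],[100,[-366,-298,21],[0,0,-0.367]],[100,[-366,-298,21],[0,0,-0.367]],[100,[-366,-298,21],[0,0,-0.367]],[100,[-366,-298,21],[0,0,-0.367]],[100,[-366,-298,21],[0,0,-0.367]],[100,[-366,-298,21],[0,0,-0.367]],[100,[-366,-298,21],[0,0,-0.367]],[100,[-586,-793,31],[0,0,-0.625]],[100,[-586,-793,31],[0,0,-0.625]],[100,[-586,-793,31],[0,0,-0.625]],[100,[-586,-793,31],[0,0,-0.625]],[100,[-586,-793,31],[0,0,-0.625]],[100,[-586,-793,31],[0,0,-0.625]],[100,[-586,-793,31],[0,0,-0.625]],[100,[-586,-793,31],[0,0,-0.625]],[100,[-586,-793,31],[0,0,-0.625]],[100,[-586,-793,31],[0,0,-0.625]]]'

```text
clock: 2.1
tool_pos: [0.4746, -0.3382, 0.2008]
eef_rot: [-0.0, -0.129, 0.992, 0.0]
contact_force: [0.3, -0.4, 0.8]
finger_gap: 1.001
finger_force: 0.0
```

```bash
python3 -c "
from h import *
go((478,-391,200,104.8))"
```

```text
t 2.1 tcp [ 474.6 -338.2  200.8] psi 104.77 q [-0.84  0.05 -0.02  1.51  0.   -1.1 ]
shift [ 10.2 -51.9   0.8] turn [ 0.0005 -0.     -0.0005]
```

Emit:
apply_moves --deltas '[[100,[10,-52,1],[0,0,0]],[100,[10,-52,1],[0,0,0]],[100,[10,-52,1],[0,0,0]],[100,[10,-52,1],[0,0,0]]]'

```text
clock: 2.5
tool_pos: [0.4787, -0.388, 0.2002]
eef_rot: [-0.0, -0.129, 0.992, 0.0]
contact_force: [0.1, 0.2, -0.4]
finger_gap: 0.992
finger_force: 0.0
```

```bash
cat >> h.py <<'E'
def wrist(name=None):
    o=arm.observe();s=arm.snapshot("wrist")
    T=np.eye(4);T[:3,:3]=q2R(o["eef_rot"]);T[:3,3]=o["tool_pos"]
    p=cloud(s,T@np.array(s["tool_from_camera"]))
    hsv=cv2.cvtColor(s["color"],cv2.COLOR_RGB2HSV)
    if name: cv2.imwrite(f"pics/{name}.png",s["color"][...,::-1]);np.savez(name+".npz",p=p,c=s["color"],z=s["z_map"])
    return p,hsv,s["z_map"]>.05
def blobs(m,p,minpx=300):
    n,l,st,ce=cv2.connectedComponentsWithStats(m.astype(np.uint8))
    for i in range(1,n):
        if st[i,4]>minpx: rect(p[l==i],f"px {ce[i].round()}")
E
python3 -c "
from h import *
go((478,-391,200,104.8))
p,h,ok=wrist('w1')
blobs((h[...,1]>100)&(h[...,0]<22)&ok&(p[...,2]>.006)&(p[...,2]<.05),p)"
```

```text
t 2.5 tcp [ 478.7 -388.   200.2] psi 104.82 q [-0.89  0.15  0.09  1.51  0.   -1.15]
shift [ 1.5 -2.7  0.2] turn [0.0007 0.     0.0004]
px [429.  31.] 3645 rect c [ 298.7 -293.6] size [50.1 65.8] long-axis deg 35.37 mean [ 303.  -293.3   12.1] zpct [0.0104 0.0123 0.0136]
   pca 61.32
px [279. 178.] 2230 rect c [ 478.5 -393.6] size [ 20.4 127.9] long-axis deg 14.99 mean [ 475.1 -394.3   20.6] zpct [0.0168 0.0212 0.0232]
   pca 14.93
px [434. 169.] 1339 rect c [ 423.3 -237.6] size [49.4 50.4] long-axis deg 89.79 mean [ 422.7 -238.6   17.5] zpct [0.0079 0.0196 0.0213]
   pca 81.83
px [528. 231.] 2521 rect c [ 465.9 -104.4] size [ 19.1 127.8] long-axis deg 8.61 mean [ 462.4 -107.3   18.4] zpct [0.0096 0.0195 0.0231]
   pca 8.71
px [ 13. 235.] 1331 rect c [ 609.4 -667.4] size [23.3 59.5] long-axis deg 28.93 mean [ 608.8 -662.2   26.2] zpct [0.0076 0.0255 0.0465]
   pca 24.89
```

View pics/w1.png

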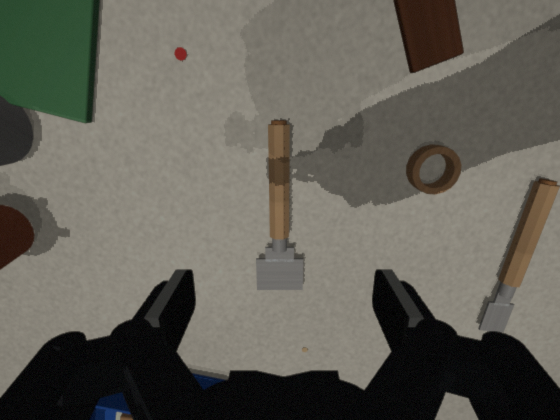

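The wrist view shows w56 at (279,180) with its blade at (279,270). It measures (478,-393) mm with its long axis at 15°. Next I descend and grip it.

Emit:
apply_moves --deltas '[[100,[2,-5,50],[0,0,0]],[100,[2,-5,100],[0,0,0]],[100,[2,-5,140],[0,0,0]],[100,[2,-5,170],[0,0,0]],[100,[2,-5,185],[0,0,0]],[100,[2,-5,193],[0,0,0]],[100,[2,-5,196],[0,0,0]],[100,[2,-5,196],[0,0,0]],[0,[2,-5,196],[0,0,0]],[0,[2,-5,196],[0,0,0]],[0,[2,-5,196],[0,0,0]],[0,[2,-5,196],[0,0,0]],[0,[2,-5,196],[0,0,0]],[0,[2,-5,196],[0,0,0]],[0,[2,-5,196],[0,0,0]],[0,[2,-5,196],[0,0,0]],[0,[2,-5,196],[0,0,0]],[0,[2,-5,196],[0,0,0]]]'

```text
clock: 4.35
tool_pos: [0.4783, -0.3946, 0.0048]
eef_rot: [0.0, -0.129, 0.992, -0.0]
contact_force: [-1.0, 0.5, 5.3]
finger_gap: 0.235
finger_force: 59.4
```

```bash
python3 -c "
from h import *
go((478,-391,200,104.8))"
```

```text
t 4.35 tcp [ 478.3 -394.6    4.8] psi 104.79 q [-0.9   0.25 -0.16  1.16  0.   -1.16]
shift [  -0.7    3.4 -195.2] turn [-0.0006  0.0003 -0.0001]
```

Emit:
apply_moves --deltas '[[0,[0,0,-20],[0,0,0]],[0,[0,0,-60],[0,0,0]],[0,[0,0,-110],[0,0,0]],[0,[0,0,-160],[0,0,0]],[0,[0,0,-190],[0,0,0]],[0,[0,0,-190],[0,0,0]],[0,[0,0,-190],[0,0,0]]]'

```text
clock: 5.05
tool_pos: [0.4781, -0.3944, 0.194]
eef_rot: [0.0, -0.129, 0.992, -0.0]
contact_force: [-0.3, -0.1, -0.6]
finger_gap: 0.239
finger_force: 59.0
```

```bash
python3 -c "
from h import *
go((484,298,200,83.9))
p,h,ok=wrist()
blobs((h[...,1]>100)&(h[...,0]<22)&ok&(p[...,2]>.15)&(p[...,2]<.3),p)
"
```

```text
t 5.05 tcp [ 478.1 -394.4  194. ] psi 104.79 q [-0.9   0.16  0.09  1.5   0.   -1.16]
shift [-182.5  667.9   -6. ] turn [-0.000e+00  2.000e-04  3.647e-01]
px [283. 258.] 9947 rect c [ 474.3 -396. ] size [ 22.4 119. ] long-axis deg 14.26 mean [ 465.4 -398.2  210. ] zpct [0.2058 0.2106 0.2123]
   pca 14.82
```

Emit:
apply_moves --deltas '[[0,[-182,668,-6],[0,0,0.365]],[0,[-182,668,-6],[0,0,0.365]],[0,[-182,668,-6],[0,0,0.365]],[0,[-182,668,-6],[0,0,0.365]],[0,[-182,668,-6],[0,0,0.365]],[0,[-182,668,-6],[0,0,0.365]],[0,[-182,668,-6],[0,0,0.365]],[0,[-182,668,-6],[0,0,0.365]],[0,[-182,668,-6],[0,0,0.365]],[0,[-182,668,-6],[0,0,0.365]],[0,[-182,668,-6],[0,0,0.365]],[0,[-182,668,-6],[0,0,0.365]],[0,[-182,668,-6],[0,0,0.365]],[0,[-182,668,-6],[0,0,0.365]],[0,[-182,668,-6],[0,0,0.365]],[0,[-182,668,-6],[0,0,0.365]],[0,[-182,668,-6],[0,0,0.365]],[0,[-182,668,-6],[0,0,0.365]],[0,[-182,668,-6],[0,0,0.365]],[0,[-182,668,-6],[0,0,0.365]]]'

```text
clock: 7.1
tool_pos: [0.4837, 0.2973, 0.2004]
eef_rot: [0.0, 0.054, 0.999, 0.0]
contact_force: [0.0, 0.1, -1.0]
finger_gap: 0.235
finger_force: 59.3
```

```bash
python3 -c "
from h import *
go((484,298,200,83.9))
p,h,ok=wrist('w2')
wood=(h[...,1]>100)&(h[...,0]<22)&ok;z=p[...,2]
m=wood&(z>.205)&(z<.25);blobs(m,p)
q=p[m];print('slope along x',np.polyfit(q[:,0],q[:,2],1))
blobs(wood&(z>.015)&(z<.034),p); blobs(wood&(z>.039)&(z<.055),p)
blobs((h[...,1]<90)&ok&(z>.035)&(z<.065),p,30)
"
```

```text
t 7.1 tcp [483.7 297.3 200.4] psi 83.81 q [ 0.32  0.   -0.07  1.5   0.    0.43]
shift [-0.2  0.7  0.4] turn [ 0.0002  0.0003 -0.0016]
px [283. 250.] 9308 rect c [479.3 297.4] size [ 22.2 118.2] long-axis deg -6.15 mean [467.  298.9 216.1] zpct [0.2122 0.2168 0.2187]
   pca -6.07
slope along x [0.00561171 0.21346212]
px [238. 151.] 2813 rect c [444.6 256.1] size [ 17.  242.9] long-axis deg 83.47 mean [443.3 255.3  25.5] zpct [0.0191 0.026  0.0273]
   pca 83.83
px [392. 188.] 1191 rect c [498.8 409.2] size [24.  90.8] long-axis deg -6.09 mean [500.5 411.5  23. ] zpct [0.0189 0.0225 0.0269]
   pca -7.39
px [ 94. 193.] 925 rect c [474.1  95.4] size [19.1 66.3] long-axis deg -3.42 mean [471.5  95.7  22.4] zpct [0.0205 0.0221 0.026 ]
   pca -5.36
px [197. 220.] 1772 rect c [514.3 196.6] size [ 25.9 140.7] long-axis deg 79.37 mean [512.5 199.7  24.8] zpct [0.0166 0.0258 0.0273]
   pca 83.52
px [329. 220.] 680 rect c [529.8 344.7] size [17.6 51.3] long-axis deg 87.93 mean [528.3 342.   25. ] zpct [0.0172 0.026  0.0274]
   pca 86.24
px [15. 33.] 457 rect c [323.3  86.6] size [16.4 40.4] long-
[... 1820 characters left out ...]
] 158 rect c [536.6 362.5] size [13.  21.9] long-axis deg -5.56 mean [532.3 362.8  49.5] zpct [0.0386 0.0487 0.0569]
   pca 4.43
px [381. 231.] 230 rect c [537.9 391. ] size [12.9 21.2] long-axis deg -9.12 mean [535.4 391.1  50.1] zpct [0.0425 0.0498 0.0567]
   pca -9.1
px [102. 231.] 259 rect c [505.7 109.3] size [12.9 14.6] long-axis deg -4.44 mean [505.3 109.3  50.5] zpct [0.0449 0.0501 0.0561]
   pca -9.69
px [131. 275.] 785 rect c [564.9 117.8] size [19.4 73.3] long-axis deg -6.38 mean [563.8 118.8  40. ] zpct [0.037  0.0389 0.0457]
   pca -8.59
px [365. 281.] 2475 rect c [595.9 376.4] size [68.9 73.3] long-axis deg -6.65 mean [600.1 376.4  39.2] zpct [0.0376 0.0389 0.0441]
   pca 36.68
```

View pics/w2.png

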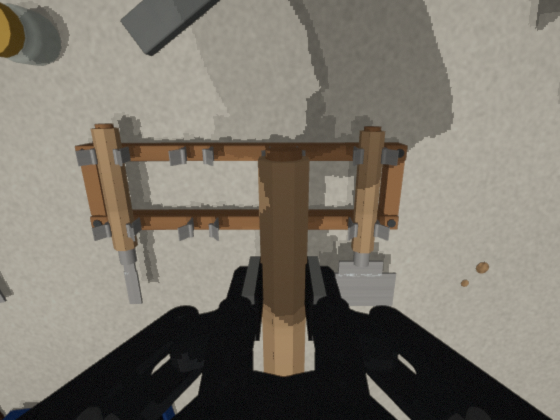

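The wrist view shows the held w56 at (283,250), straight and level, over the rail. The clips of place_left are hidden beneath it. Combining the rail measurements gives place_left ≈ (487,297) and place_right ≈ (478,212). Next I press w56 in.

Emit:
apply_moves --deltas '[[0,[-3.3,0.3,40],[0,0,0]],[0,[-3.3,0.3,80],[0,0,0]],[0,[-3.3,0.3,110],[0,0,0]],[0,[-3.3,0.3,125],[0,0,0]],[0,[-3.3,0.3,135],[0,0,0]],[0,[-3.3,0.3,141],[0,0,0]],[0,[-3.3,0.3,147],[0,0,0]],[0,[-3.3,0.3,153],[0,0,0]],[0,[-3.3,0.3,158],[0,0,0]],[0,[-3.3,0.3,162],[0,0,0]],[0,[-3.3,0.3,165],[0,0,0]],[0,[-3.3,0.3,168],[0,0,0]],[0,[-3.3,0.3,170],[0,0,0]],[0,[-3.3,0.3,171],[0,0,0]],[0,[-3.3,0.3,171],[0,0,0]],[0,[-3.3,0.3,171],[0,0,0]]]'

```text
clock: 8.75
tool_pos: [0.4866, 0.2979, 0.0306]
eef_rot: [-0.0, 0.053, 0.999, -0.0]
contact_force: [-6.8, -3.6, 14.5]
finger_gap: 0.238
finger_force: 61.1
```

```bash
python3 -c "
from h import *
go((487,297,30,83.9))
o=arm.observe();print(o['contact_force'],o['torque'],o['finger_gap'])
p,h,ok=wrist()
wood=(h[...,1]>100)&(h[...,0]<22)&ok;z=p[...,2]
m=wood&(z>.036)&(z<.08);blobs(m,p)
"
```

```text
t 8.75 tcp [486.6 297.9  30.6] psi 83.89 q [ 0.32  0.08 -0.3   1.2  -0.    0.43]
shift [-0.5 -0.8  0.6] turn [-0.0004 -0.     -0.0002]
[-6.76737314 -3.5562258  14.45605706] [-0.9327099   1.42308933 -0.01031893] 0.23787679406565618
px [465. 227.] 7606 rect c [478.2 382.4] size [23.3 93.1] long-axis deg -5.71 mean [466.7 380.4  45.6] zpct [0.0384 0.0468 0.049 ]
   pca -7.68
px [284. 234.] 7346 rect c [470.9 299.3] size [22.  95.5] long-axis deg -6.04 mean [460.9 300.6  46.6] zpct [0.0426 0.0474 0.049 ]
   pca -5.19
```

Emit:
apply_moves --deltas '[[0,[0,0,1.5],[0,0,0]],[0,[0,0,1.5],[0,0,0]],[30,[0,0,0],[0,0,0]],[60,[0,0,0],[0,0,0]],[60,[0,0,0],[0,0,0]],[60,[0,0,0],[0,0,0]],[60,[0,0,0],[0,0,0]],[60,[0,0,-15],[0,0,0]],[60,[0,0,-50],[0,0,0]],[60,[0,0,-100],[0,0,0]],[60,[0,0,-150],[0,0,0]],[60,[0,0,-170],[0,0,0]],[60,[0,0,-170],[0,0,0]],[60,[0,0,-170],[0,0,0]]]'

```text
clock: 10.2
tool_pos: [0.487, 0.298, 0.1999]
eef_rot: [0.0, 0.053, 0.999, 0.0]
contact_force: [0.2, 0.1, -0.0]
finger_gap: 0.597
finger_force: 0.0
```

```bash
python3 -c "
from h import *
go((465.5,-101,200,98.9))
p,h,ok=wrist('w3')
wood=(h[...,1]>100)&(h[...,0]<22)&ok;z=p[...,2]
blobs(wood&(z>.04)&(z<.08),p)
"
```

```text
t 10.2 tcp [487.  298.  199.9] psi 83.88 q [ 0.32  0.01 -0.06  1.5   0.    0.43]
shift [-2.120e+01 -3.991e+02 -2.000e-01] turn [ 0.0004  0.001  -0.2621]
px [ 9. 28.] 867 rect c [323.4  87.9] size [14.1 38.9] long-axis deg -21.13 mean [324.2  90.3  54.3] zpct [0.0465 0.0545 0.0607]
   pca -20.93
px [110. 181.] 2488 rect c [465.3 128.2] size [ 23.2 127. ] long-axis deg -6.14 mean [460.7 131.2  46.3] zpct [0.0419 0.0471 0.049 ]
   pca -6.22
px [367. 184.] 2449 rect c [495.  381.2] size [ 22.6 126.4] long-axis deg -6.02 mean [490.5 379.9  46.6] zpct [0.0422 0.0474 0.0491]
   pca -6.18
px [283. 184.] 2397 rect c [486.8 298.1] size [ 21.6 126.6] long-axis deg -6.03 mean [481.9 298.2  46.7] zpct [0.0429 0.0474 0.0492]
   pca -6.09
```

View pics/w3.png

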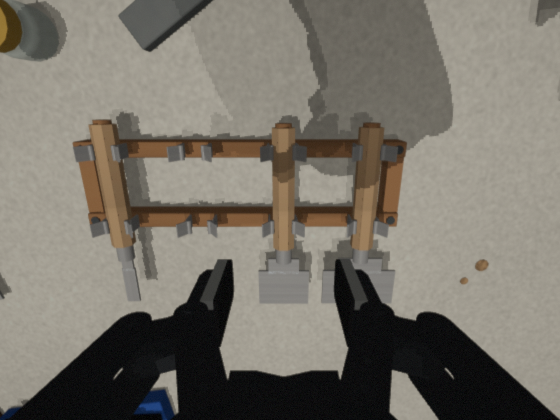

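w56 is seated at (283,184), level with the end scrapers. Next is w32.

Emit:
apply_moves --deltas '[[100,[-21,-399,0],[0,0,-0.262]],[100,[-21,-399,0],[0,0,-0.262]],[100,[-21,-399,0],[0,0,-0.262]],[100,[-21,-399,0],[0,0,-0.262]],[100,[-21,-399,0],[0,0,-0.262]],[100,[-21,-399,0],[0,0,-0.262]],[100,[-21,-399,0],[0,0,-0.262]],[100,[-21,-399,0],[0,0,-0.262]],[100,[-21,-399,0],[0,0,-0.262]],[100,[-21,-399,0],[0,0,-0.262]],[100,[-21,-399,0],[0,0,-0.262]],[100,[-21,-399,0],[0,0,-0.262]],[100,[-21,-399,0],[0,0,-0.262]]]'

```text
clock: 11.55
tool_pos: [0.4652, -0.0998, 0.1991]
eef_rot: [-0.0, -0.079, 0.997, 0.0]
contact_force: [0.1, -0.2, 0.1]
finger_gap: 0.998
finger_force: 0.0
```

```bash
python3 -c "
from h import *
go((465.5,-100,4,98.9))
p,h,ok=wrist()
wood=(h[...,1]>100)&(h[...,0]<22)&ok;z=p[...,2]
blobs(wood&(z>.006)&(z<.05),p,1500)
"
```

```text
t 11.55 tcp [465.2 -99.8 199.1] psi 99.01 q [-0.49 -0.28 -0.33  1.53  0.   -0.64]
shift [ -0.3  -0.4 195.1] turn [ 0.0003 -0.0002  0.002 ]
px [334.  22.] 1733 rect c [317.8 -86.1] size [55.6 60.2] long-axis deg 61.91 mean [309.7 -78.8  26.2] zpct [0.0069 0.0249 0.0475]
   pca 76.77
px [283. 179.] 2236 rect c [ 465.1 -100.6] size [ 20.9 127.3] long-axis deg 8.79 mean [ 461.  -101.1   20.6] zpct [0.0168 0.0213 0.0232]
   pca 8.9
px [491. 220.] 5819 rect c [461.9 156.5] size [124.7 158.3] long-axis deg -84.04 mean [467.7 122.8  32.3] zpct [0.0112 0.0269 0.0488]
   pca 39.41
```

Emit:
apply_moves --deltas '[[100,[0,-0.8,50],[0,0,0]],[100,[0,-0.8,100],[0,0,0]],[100,[0,-0.8,140],[0,0,0]],[100,[0,-0.8,170],[0,0,0]],[100,[0,-0.8,185],[0,0,0]],[100,[0,-0.8,192],[0,0,0]],[100,[0,-0.8,195],[0,0,0]],[100,[0,-0.8,195],[0,0,0]],[0,[0,-0.8,195],[0,0,0]],[0,[0,-0.8,195],[0,0,0]],[0,[0,-0.8,195],[0,0,0]],[0,[0,-0.8,195],[0,0,0]],[0,[0,-0.8,195],[0,0,0]],[0,[0,-0.8,195],[0,0,0]],[0,[0,-0.8,195],[0,0,0]],[0,[0,-0.8,195],[0,0,0]],[0,[0,-0.8,195],[0,0,0]],[0,[0,-0.8,195],[0,0,0]]]'

```text
clock: 13.4
tool_pos: [0.4656, -0.102, 0.0048]
eef_rot: [0.0, -0.078, 0.997, -0.0]
contact_force: [-0.9, 0.2, 4.9]
finger_gap: 0.232
finger_force: 59.5
```

Emit:
apply_moves --deltas '[[0,[0,0,-20],[0,0,0]],[0,[0,0,-60],[0,0,0]],[0,[0,0,-110],[0,0,0]],[0,[0,0,-160],[0,0,0]],[0,[0,0,-195],[0,0,0]],[0,[0,0,-195],[0,0,0]],[0,[0,0,-195],[0,0,0]]]'

```text
clock: 14.1
tool_pos: [0.4655, -0.102, 0.1994]
eef_rot: [0.0, -0.077, 0.997, -0.0]
contact_force: [-0.3, 0.9, -1.8]
finger_gap: 0.235
finger_force: 59.0
```

```bash
python3 -c "
from h import *
go((478,212.5,200,83.9))
"
```

```text
t 14.1 tcp [ 465.5 -102.   199.4] psi 98.89 q [-0.49 -0.28 -0.33  1.53  0.   -0.65]
shift [-60.9 308.7  -0.7] turn [-0.0003  0.0008  0.2616]
```

Emit:
apply_moves --deltas '[[0,[-61,308.7,-1],[0,0,0.262]],[0,[-61,308.7,-1],[0,0,0.262]],[0,[-61,308.7,-1],[0,0,0.262]],[0,[-61,308.7,-1],[0,0,0.262]],[0,[-61,308.7,-1],[0,0,0.262]],[0,[-61,308.7,-1],[0,0,0.262]],[0,[-61,308.7,-1],[0,0,0.262]],[0,[-61,308.7,-1],[0,0,0.262]],[0,[-61,308.7,-1],[0,0,0.262]],[0,[-61,308.7,-1],[0,0,0.262]],[0,[-61,308.7,-1],[0,0,0.262]],[0,[-61,308.7,-1],[0,0,0.262]]]'

```text
clock: 15.3
tool_pos: [0.4779, 0.2118, 0.2002]
eef_rot: [-0.0, 0.054, 0.999, 0.0]
contact_force: [-0.2, 1.0, -1.3]
finger_gap: 0.24
finger_force: 59.1
```

```bash
python3 -c "
from h import *
go((478,212.5,200,83.9))
p,h,ok=wrist()
wood=(h[...,1]>100)&(h[...,0]<22)&ok;z=p[...,2]
m=wood&(z>.205)&(z<.25);blobs(m,p)
q=p[m];print('slope along x',np.polyfit(q[:,0],q[:,2],1))
blobs(wood&(z>.039)&(z<.055),p,1000)
"
```

```text
t 15.3 tcp [477.9 211.8 200.2] psi 83.79 q [ 0.17 -0.14 -0.2   1.51  0.    0.27]
shift [-0.   0.7  0.2] turn [ 0.     -0.     -0.0018]
px [283. 250.] 9249 rect c [473.9 211.8] size [ 22.2 119.7] long-axis deg -6.24 mean [461.  213.4 215.8] zpct [0.212  0.2165 0.2184]
   pca -6.12
slope along x [0.00366588 0.21411769]
px [199. 181.] 1787 rect c [465.5 128. ] size [ 22.2 127.3] long-axis deg -6.1 mean [460.8 130.7  45.7] zpct [0.0415 0.0461 0.0488]
   pca -6.14
px [454. 185.] 2139 rect c [495.5 380.7] size [ 23.4 127.4] long-axis deg -5.82 mean [491.3 378.1  46.1] zpct [0.0412 0.0467 0.0491]
   pca -6.0
px [370. 180.] 2253 rect c [486.9 297.7] size [ 22.5 126.4] long-axis deg -6.0 mean [477.7 296.7  46.4] zpct [0.0421 0.0471 0.0491]
   pca -6.44
```

Emit:
apply_moves --deltas '[[0,[0,0.9,40],[0,0,0]],[0,[0,0.9,80],[0,0,0]],[0,[0,0.9,110],[0,0,0]],[0,[0,0.9,125],[0,0,0]],[0,[0,0.9,135],[0,0,0]],[0,[0,0.9,141],[0,0,0]],[0,[0,0.9,147],[0,0,0]],[0,[0,0.9,153],[0,0,0]],[0,[0,0.9,158],[0,0,0]],[0,[0,0.9,162],[0,0,0]],[0,[0,0.9,165],[0,0,0]],[0,[0,0.9,168],[0,0,0]],[0,[0,0.9,170],[0,0,0]],[0,[0,0.9,171.5],[0,0,0]],[0,[0,0.9,171.5],[0,0,0]],[0,[0,0.9,171.5],[0,0,0]]]'

```text
clock: 16.95
tool_pos: [0.4778, 0.2135, 0.0307]
eef_rot: [0.0, 0.053, 0.999, -0.0]
contact_force: [-10.6, -3.8, 20.6]
finger_gap: 0.236
finger_force: 61.8
```

```bash
python3 -c "
from h import *
go((478,212.5,30,83.9))
p,h,ok=wrist()
wood=(h[...,1]>100)&(h[...,0]<22)&ok;z=p[...,2]
blobs(wood&(z>.036)&(z<.08),p,1000)
"
```

```text
t 16.95 tcp [477.8 213.5  30.7] psi 83.89 q [ 0.17 -0.06 -0.44  1.19 -0.    0.28]
shift [-0.4 -1.   0.7] turn [-0.0005  0.     -0.0001]
px [285. 235.] 6746 rect c [456.4 215.7] size [21.4 84.7] long-axis deg -5.9 mean [452.7 216.6  46.7] zpct [0.0427 0.0475 0.049 ]
   pca -6.61
px [467. 227.] 7490 rect c [470.2 299.5] size [23.7 93.7] long-axis deg -5.66 mean [457.6 296.8  45.6] zpct [0.0383 0.0468 0.049 ]
   pca -8.45
px [127. 282.] 1025 rect c [471.7 135.2] size [ 7.7 58.4] long-axis deg -6.22 mean [471.  137.2  41. ] zpct [0.0365 0.0408 0.0471]
   pca -5.37
```

Seated; next I press slightly, release and rise.

Emit:
apply_moves --deltas '[[0,[0,0,1],[0,0,0]],[0,[0,0,1],[0,0,0]],[30,[0,0,0],[0,0,0]],[60,[0,0,0],[0,0,0]],[60,[0,0,0],[0,0,0]],[60,[0,0,0],[0,0,0]],[60,[0,0,0],[0,0,0]],[60,[0,0,-15],[0,0,0]],[60,[0,0,-50],[0,0,0]],[60,[0,0,-100],[0,0,0]],[60,[0,0,-150],[0,0,0]],[60,[0,0,-170],[0,0,0]],[60,[0,0,-170],[0,0,0]],[60,[0,0,-170],[0,0,0]]]'

```text
clock: 18.4
tool_pos: [0.4781, 0.2136, 0.1994]
eef_rot: [0.001, 0.053, 0.999, 0.0]
contact_force: [-0.3, 0.6, -0.0]
finger_gap: 0.603
finger_force: 0.0
```

```bash
python3 -c "
from h import *
go()
p,h,ok=wrist('w4')
wood=(h[...,1]>100)&(h[...,0]<22)&ok;z=p[...,2]
blobs(wood&(z>.04)&(z<.08),p,1000)
"
```

```text
t 18.4 tcp [478.1 213.6 199.4] psi 83.88 q [ 0.17 -0.14 -0.2   1.51  0.    0.28]
px [91. 24.] 2671 rect c [321.3  73.8] size [37.1 43.2] long-axis deg 89.6 mean [320.9  76.   59. ] zpct [0.0505 0.0599 0.0614]
   pca 80.05
px [196. 182.] 2423 rect c [465.2 127.8] size [ 22.8 126.7] long-axis deg -6.12 mean [461.9 129.7  46.4] zpct [0.0421 0.0471 0.049 ]
   pca -6.26
px [283. 184.] 2391 rect c [477.3 213.7] size [ 21.6 126.4] long-axis deg -6.05 mean [472.5 213.9  46.8] zpct [0.0429 0.0474 0.0491]
   pca -6.1
px [453. 184.] 2501 rect c [495.3 380.8] size [ 23.3 127.1] long-axis deg -6.29 mean [490.6 378.8  46.6] zpct [0.0421 0.0474 0.0493]
   pca -6.12
px [368. 185.] 2490 rect c [486.7 297.6] size [ 22.1 126.1] long-axis deg -5.94 mean [482.1 296.5  46.7] zpct [0.0424 0.0474 0.0492]
   pca -6.16
```

View pics/w4.png

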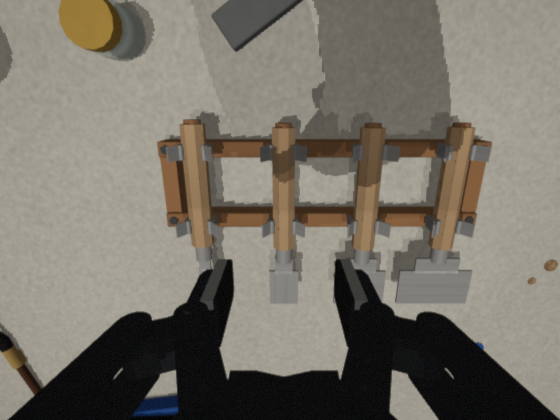

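All four handles, at (196,182), (283,184), (368,185) and (453,184), sit at the same height in order of width, and the gripper is clear.

```bash
python3 -c "
from rig import arm
print(arm.close_job())"
```

```text
the job is handed in; nothing more can be done
None
```

Both loose scrapers are pressed into the middle clips, level with the end ones and in order of width along the rail; the gripper is clear, and I handed the job in after about 18 s on the robot's clock.

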